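# Clamp the peg rail and poise the mallet over the proud peg

### The arm

A 6-joint arm with a two-finger parallel gripper is mounted at the origin on the work surface. World frame = base frame: x ahead of the robot, y to its left, z up, the work surface at z = 0. Lengths are in m, angles in rad, forces in N, time in s.
With the tool pointing down it reaches from about 0.275 to 0.725 m from the base axis. Payload 15.9 kg.
Tool frame: the origin (TCP) lies midway between the tips of the shut fingers; the grasp point (between the pads) lies 19 mm behind it; z points along the fingers, y is the line along which they close (so a half turn about z gives the same grasp; the last joint's range is limited). The gripper opens to 85 mm and grips with 20 to 120 N. Pads are 22 mm wide; open, the fingers measure 114 mm over their backs; the gripper's body (76 mm by 85 mm) begins 54 mm behind the grasp point. The pads swing forward as they close: fully open they stand 13 mm farther back than shut.
Start: joints at [-1.259, 0.213, -0.034, 1.323, 0, 1.571], TCP at [0.153, -0.476, 0.231] pointing down, gripper open.
Joint ranges: [-2.98, 2.98], [-0.74, 1.72], [-1.14, 1.35], [-2.1, 2.04], [-1.57, 1.44], [-3.14, 3.14]. Speed limits (rad/s): [1.89, 1.89, 2.39, 2.57, 3.14, 3.14].

### API

Orientations are given as a rotation vector (axis times angle).
In Python, from cell import manip, monitor, grab_frame, order gives the robot as it stands. The module is installed in compiled form; this text tells all that it offers. Calls block until the motion is done:
- manip.goto(position, orientation): joint-space move of the TCP to a pose.
- manip.line_to(position, rot=None, max_speed=0.15): straight line of the TCP; rot=None keeps the orientation; max_speed is the mean speed in m/s.
- manip.set_joints(angles): joint-space move.
- manip.grip(opening, force=None): finger opening in m; force is the grip in N (None keeps the last); returns when the fingers have stopped.
- manip.wait(seconds).
- manip.ik(position, orientation): joint angles nearest the present ones, or None.
- monitor.state(): the state.
- grab_frame(name): name is "side" or "top" or "wrist"; returns a dict with "frame" (384x512x3 uint8, red, green, blue), "range_z" (384x512 float32, m along the optical axis (not along the pixel's ray), 0 where there is no reading), "camera_matrix" (3x3 intrinsics, pixels), "rvec" (rotation vector, rad) and "tvec" (3), from world to camera coordinates, as OpenCV has them. Camera axes: x right, y down, z forward; pixel columns grow to the right and rows downward; lengths in m; the calibration is good to about 2 mm. A picture is of the moment at which its call begins.
A pose or a line that the arm cannot do raises manip.MotionError and nothing moves.
- order.close_job(): hands the job in; it is judged then, once.
The state is a dict: "time": time; "joint_pos": joint angles; "qvel": joint speeds; "effort": joint torques, N m; "ee_pos": TCP position; "tool_rot": TCP orientation; "contact_force": force on the tool from outside, world axes, zero at the start; "ft_torque": the same for the moment, N m; "gripper_width": finger opening in m; "finger_force": force on a finger pad.
Only numpy, scipy, OpenCV 4.12 (cv2) and the standard library are available. Lean on these libraries where they do the work, as an engineer would, in place of code of your own. Each camera call takes 0.05 s, during which the arm holds its last target. There are 200 camera calls.

### The job

A short peg rail lies on its back on the shoe bench and one of its three pegs still stands proud of the others. First wind the clamp's handwheel clockwise (seen from above), a full turn and on, until its pad bears on the rail; then pick up the mallet, carry it over the divider without bumping anything, and poise it level and centred about 1 cm above the proud peg, not touching it, its handle square across the rail. Finish while holding the mallet still there in the gripper, do not tap or let go, and leave the shoe trees, boot weight and brush where they are.

Things in the scene. Friction and masses are not known exactly. Their poses are not given: they have to be found in the camera images.
- rail: pine peg rail lying fixed on its back, 85 mm (x) x 400 (y) x 22 thick; origin at the centre of its underside, y along it, z up. Pegs at rail y -160, -70 and +20 mm, x 0; which is proud varies. At its +y end a dark steel screw clamp (same body): post 95 mm high beyond the end, an arm over the rail, and on top a horizontal handwheel, its vertical axis at rail x 0, y +150 mm
- crank (a joint): turn of the clamp's handwheel in rad, growing clockwise seen from above; it starts between 0 and 1.1, stays where it is left (stiff, about 0.1 N m) and stops at 7.6, where the round steel pad under the screw bears on the rail (the pad sinks 1.5 mm per rad)
- crank_axis (a point): point on the handwheel's vertical axis at the height of knob_grip; the wheel is 112 mm across, its steel rim tops out 29 mm below this point
- knob_grip (a point): point inside the handwheel's upright beech spinner knob (18 mm across): its top is 17 mm above this point and 172 mm above the bench, its foot 29 mm below on the rim. It circles the axis at 50 mm radius and spins freely on its pin, so it can be pinched from above and led round without turning the hand
- proud_peg: the round turned pine peg that stands proud, fixed: same shape as the others (17 mm stem, 32 mm round head, 68 mm from shoulder to top) but its shoulder stands 14 to 22 mm off the board; origin at the centre of its shoulder, z up
- proud_peg_top (a point): centre of the proud peg's flat top, 104 to 112 mm above the bench; the target
- seated_peg_a: a fully seated peg, fixed, top 90 mm above the bench; origin at the centre of its shoulder on the board's face
- seated_peg_b: the other fully seated peg, the same size, fixed
- mallet: wooden mallet, 0.26 to 0.43 kg, standing on one striking face: beech block head 66 mm (x) x 54 (y) x 92 high; level handle 26 mm wide, 22 thick, leaves it towards -x at 48 mm height, ends 173 mm from the origin. Origin at the centre of the lower face, x along the handle, z up. Centre of mass about 15 mm from the head's middle towards the handle; grip the head or the handle from above
- mallet_face (a point): centre of the lower striking face of the mallet (same point as its origin)
- divider: low upright divider of painted grey poplar fixed on the bench between mallet and rail, 280 mm (x) x 18 mm (y) x 85 mm high; origin at the centre of its underside
- shoe_tree_a: beech shoe tree, 250 mm long along its x, 68 mm wide, 84 mm high with its knob; bystander, origin under the small brass knob of its heel block, 28 mm from that end, the toe towards +x
- shoe_tree_b: the other shoe tree, the same; bystander
- boot_weight: squat round stoneware boot weight glazed brown, 104 mm across, 82 mm high; bystander, origin at the centre of its underside
- boot_brush: boot scraper brush with a copper handle, 50 mm (x) x 200 mm (y) x 38 mm high; bystander, origin at the centre of its underside
Things that resemble listed ones, but are neither listed nor needed, are in the scene too. Leave any turquoise look-alike of the mallet alone.

How it is judged:
By the outcome, as a careful person would: the job done as asked, in the order asked, and still so for the second after the job is handed in, while the arm keeps its last pose, push and grip.
It also fails if it takes over 72 s, if anything falls off the work surface, if the arm or the gripper's body presses on something with over 40 N, if the wrist force passes 120 N, or if a joint passes its speed limit or range.

## Working session

There is one attempt and no reset: what is moved stays moved. The work goes in short steps, each a Python script; the robot and the scene stay as the last script left them, time stands still between calls to the robot, and variables do not carry over. Pictures are saved under pics/ and viewed, at most 10 in all, crops included, and the job is handed in when it is done.

```bash
mkdir -p pics; ls; cat > h.py <<'E'
import numpy as np, cv2
from cell import manip, monitor, grab_frame, order
def grab(n):
    f=grab_frame(n); np.savez(f'{n}.npz',**f); return f
def load(n): return dict(np.load(f'{n}.npz'))
def ext(f):
    R=cv2.Rodrigues(np.array(f['rvec'],float))[0]; return R,np.array(f['tvec'],float).ravel()
def cloud(f):
    R,t=ext(f);K=f['camera_matrix'];z=f['range_z'].astype(float)
    v,u=np.mgrid[:z.shape[0],:z.shape[1]]
    c=np.stack([(u-K[0,2])/K[0,0]*z,(v-K[1,2])/K[1,1]*z,z],-1)
    P=(c-t)@R; P[z<=0]=np.nan; return P
def proj(f,p):
    R,t=ext(f);c=R@np.array(p,float)+t;k=f['camera_matrix']@c;return k[:2]/k[2]
def save(n,im): cv2.imwrite(f'pics/{n}.png',im[...,::-1])
E
python3 - <<'E'
from h import *
a=grab('top');b=grab('side')
im=np.vstack([a['frame'],b['frame']])
save('t0',cv2.resize(a['frame'],(800,600)));save('s0',cv2.resize(b['frame'],(800,600)))
for f in(a,b):
    R,t=ext(f);print(-R.T@t,f['camera_matrix'])
print(monitor.state())
E
```

```text
pics
[ 0.44875014 -0.12223037  1.86283923] [[492.09234964   0.         254.0070384 ]
 [  0.         492.09234964 196.87147003]
 [  0.           0.           1.        ]]
[-0.23795459  0.89578111  1.00601731] [[439.31008097   0.         253.06059213]
 [  0.         439.31008097 191.95802593]
 [  0.           0.           1.        ]]
{'time': 0.1, 'joint_pos': array([-1.25903752e+00,  2.13282157e-01, -3.49413724e-02,  1.32349493e+00,
       -8.40471786e-06,  1.57080945e+00]), 'qvel': array([ 0.0009942 , -0.0009233 ,  0.00247431, -0.00116999, -0.00045016,
       -0.000186  ]), 'effort': array([-2.33742052e-03, -6.87249255e+01,  4.87806523e+01,  1.22829858e-02,
       -1.41864025e-04,  4.24164750e-05]), 'ee_pos': array([ 0.15327789, -0.47563125,  0.23089985]), 'tool_rot': array([-3.10260663e+00, -4.87567228e-01,  2.37857277e-04]), 'contact_force': array([-0.27577651,  0.27100615, -0.99615632]), 'ft_torque': array([-0.01822553, -0.01097149, -0.06482107]), 'finger_force': 0.0, 'gripper_width': 0.08515230963631383}
```

View pics/t0.png

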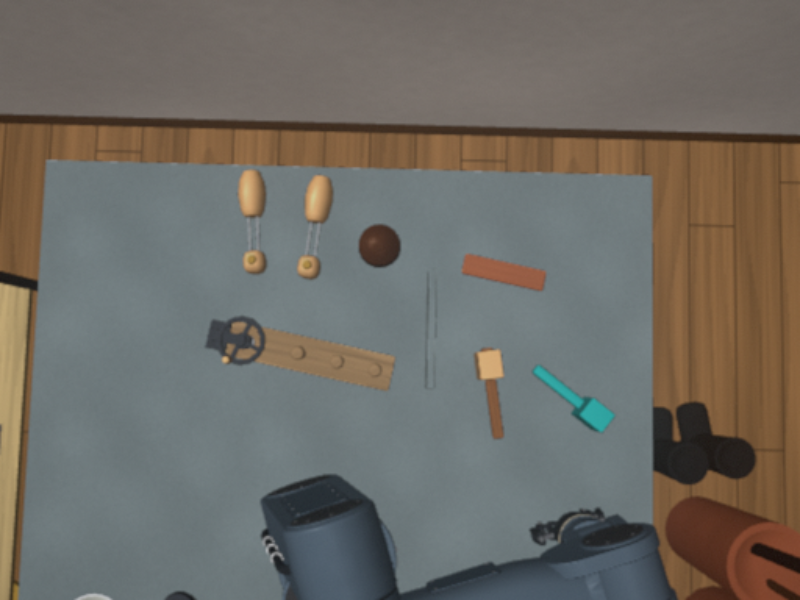

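View pics/s0.png

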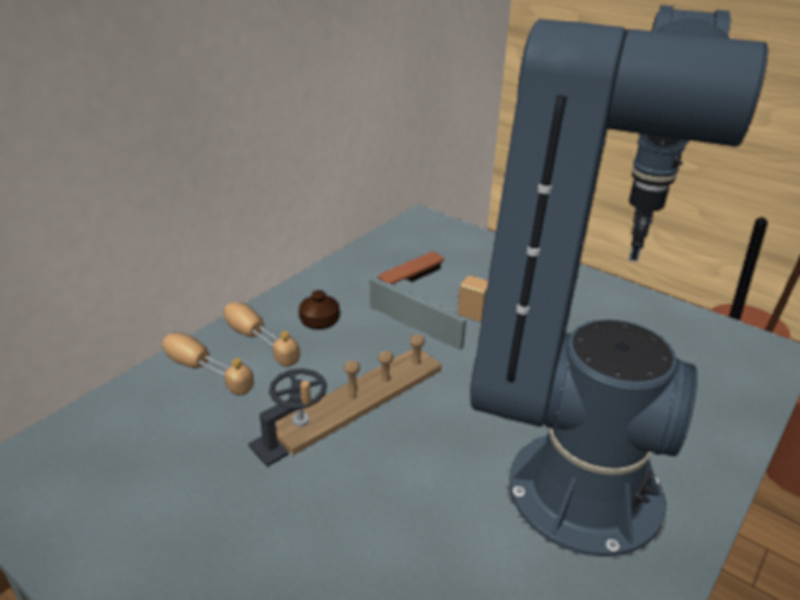

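Top view, 800-px scale: handwheel (241,340) with its knob at (225,360), pegs at (298,352), (336,361) and (375,370). The beech mallet head is at (489,364) with its handle down to (497,437), and the divider is at (431,330). Possible mix-ups: the turquoise mallet (595,413) and red-brown brush (504,271) for the mallet, the two seated pegs for the proud one, and the shoe-tree brass knobs (254,260) and (308,266) for the spinner knob. I choose the beech mallet with the brown handle and the upright knob on the wheel; peg heights will come from depth.

```bash
python3 - <<'E'
from h import *
from scipy import ndimage
f=load('top');P=cloud(f);Z=P[...,2]
def blobs(lo,hi,box=None,n=6):
    m=(Z>lo)&(Z<hi)
    L,k=ndimage.label(m)
    for i in range(1,k+1):
        s=L==i
        if s.sum()<n: continue
        v,u=np.nonzero(s); 
        if v.mean()>300: continue
        print(lo,(u.mean()*800/512).round(),(v.mean()*800/512).round(),s.sum(),np.nanmedian(P[s],0).round(4),P[s].mean(0).round(4),'zmax',Z[s].max().round(4))
blobs(.08,.5)
print('--');blobs(.15,.5,n=2)
# mallet head top
m=(Z>.085)&(Z<.1);
L,k=ndimage.label(m)
def rect(s):
    p=P[s][:,:2].astype(np.float32)*1000
    return cv2.minAreaRect(p)
i=L[int(364/1.5625),int(489/1.5625)];print('mallet head',rect(L==i))
hs=(Z>.035)&(Z<.075);L,k=ndimage.label(hs);i=L[int(415/1.5625),int(494/1.5625)];print('handle',rect(L==i),P[L==i].mean(0),Z[L==i].mean())
v,u=int(330/1.5625),int(431/1.5625);
hs=(Z>.07)&(Z<.1);L,k=ndimage.label(hs)
i=L[v-3:v+3,u-6:u+6].max();print('div',rect(L==i))
r=(Z>.012)&(Z<.032);L,k=ndimage.label(r);i=L[int(380/1.5625),int(350/1.5625)];print('rail',rect(L==i))
im=f['frame'];c1=cv2.resize(im[195:260,120:260],(800,371),interpolation=2);c2=cv2.resize(im[210:290,290:400],(320,229),interpolation=2)
c=np.zeros((600,800,3),np.uint8);c[:371]=c1;c[371:,:320]=c2;
s=load('side')['frame'];c3=cv2.resize(s[205:300,160:290],(313,229));c[371:,330:643]=c3;save('crop1',c)
E
```

```text
0.08 465.0 11.0 6876 [ 1.288  -0.3314  0.1344] [ 1.288  -0.264   0.1378] zmax 0.2338
0.08 376.0 240.0 9 [ 0.756  -0.0746  0.0824] [ 0.7531 -0.0742  0.0833] zmax 0.092
0.08 251.0 259.0 11 [0.7037 0.2154 0.0837] [0.7024 0.2163 0.0838] zmax 0.0872
0.08 308.0 263.0 11 [0.6957 0.084  0.0841] [0.6945 0.0827 0.0846] zmax 0.0903
0.08 432.0 329.0 321 [ 0.5501 -0.2077  0.0852] [ 0.5489 -0.2078  0.0856] zmax 0.0975
0.08 238.0 339.0 563 [0.5151 0.2313 0.1232] [0.5126 0.232  0.1212] zmax 0.1794
0.08 298.0 352.0 64 [0.4877 0.0958 0.1084] [0.4873 0.0964 0.1081] zmax 0.118
0.08 491.0 364.0 280 [ 0.4708 -0.3446  0.0906] [ 0.4715 -0.3446  0.0908] zmax 0.102
0.08 337.0 360.0 56 [0.4692 0.0109 0.0888] [0.4702 0.0095 0.0888] zmax 0.0999
0.08 375.0 369.0 59 [ 0.453  -0.0791  0.0881] [ 0.4524 -0.0787  0.0887] zmax 0.0994
0.08 597.0 414.0 285 [ 0.3624 -0.5895  0.091 ] [ 0.3624 -0.5896  0.0909] zmax 0.103
--
0.15 120.0 0.0 2 [1.2853 0.5302 0.1533] [1.2853 0.5302 0.1533] zmax 0.1559
0.15 155.0 0.0 3 [1.2875 0.4494 0.1531] [1.2875 0.4493 0.1531] zmax 0.1541
0.15 572.0 5.0 2463 [ 1.2878 -0.569   0.1752] [ 1.2877 -0.5062  0.1784] zmax 0.2338
0.15 227.0 358.0 24 [0.4689 0.245  0.1706] [0.4679 0.2449 0.1683] zmax 0.1794
mallet head ((471.6492919921875, -344.275390625), (66.15186309814453, 53.21980667114258), 9.020201683044434)
handle ((369.58782958984375, -359.98577880859375), (138.44200134277344, 27.571199417114258), 8.986193656921387) [ 0.36976236 -0.35940747  0.0569855 ] 0.056985499231345445
div ((553.1636352539062, -207.67201232910156), (18.423044204711914, 279.9484558105469), 89.9815673828125)
rail ((476.1824035644531, 40.94166564941406), (330.2601013183594, 85.08085632324219), 78.92633056640625)
```

View pics/crop1.png

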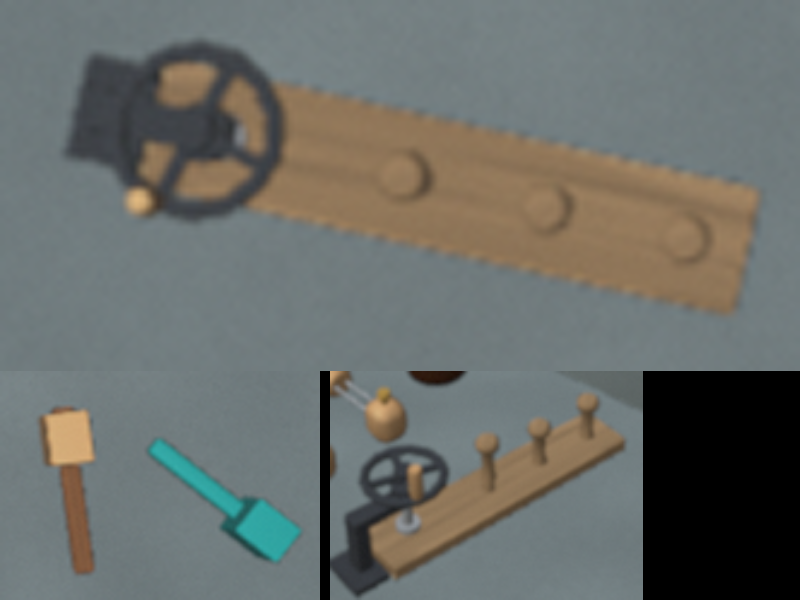

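The natural mallet head is at (0.4716, -0.3443), yaw about +9°. The tallest peg top (z ≈ 0.108) is at rail y +20, (0.4875, 0.096). The knob is at (0.468, 0.245) and the wheel axis at about (0.513, 0.224). The crop confirms all of these, so I'm moving above the knob and taking one close look.

```bash
cat >> h.py <<'E'
def down(phi):
    "tool pointing down, fingers closing along world angle phi (deg)"
    a=np.radians(phi+90); return np.pi*np.array([np.cos(a/2),np.sin(a/2),0])
def cent(f,m,lo,hi):
    P=cloud(f);s=m&(P[...,2]>lo)&(P[...,2]<hi);return P[s],s
E
python3 - <<'E'
from h import *
print(manip.ik([.468,.245,.30],down(24)))
manip.goto([.468,.245,.30],down(24)); manip.grip(.05,60)
s=monitor.state();print(s['time'],s['ee_pos'],s['joint_pos'].round(3),s['gripper_width'])
f=grab('wrist');save('w1',f['frame'])
P=cloud(f);m=(P[...,2]>.155)&(P[...,2]<.18)&(np.hypot(P[...,0]-.468,P[...,1]-.245)<.04)
print(m.sum(),np.median(P[m],0),P[m].min(0),P[m].max(0), 'px',np.argwhere(m).mean(0))
m=(P[...,2]>.118)&(P[...,2]<.14)&(np.hypot(P[...,0]-.513,P[...,1]-.224)<.08)
p=P[m][:,:2];print('rim',m.sum(),p.min(0),p.max(0),P[m][:,2].max())
c,r=cv2.minEnclosingCircle((p*1000).astype(np.float32));print(c,r)
E
```

```text
[0.48227374 0.27536042 0.21913204 1.51456795 0.         1.63419104]
3.325 [0.46803606 0.24495714 0.2999765 ] [0.482 0.275 0.219 1.515 0.    1.634] 0.05034887534826867
235 [0.46474331 0.25082721 0.17034226] [0.45688622 0.24084798 0.15607266] [0.47457615 0.25763579 0.17253159] px [172.93617021 249.39574468]
rim 3158 [0.4545322  0.17225015] [0.56514981 0.28103652] 0.13997513979138415
(508.84259033203125, 227.78414916992188) 56.83393859863281
```

View pics/w1.png

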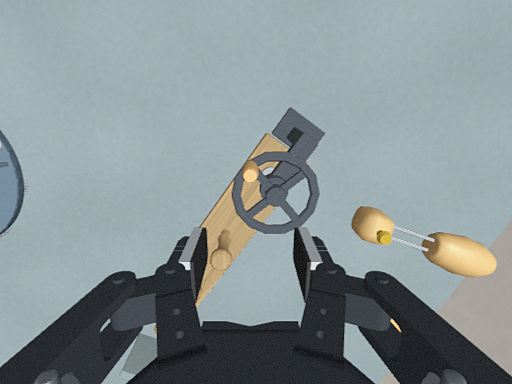

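Wrist view: the knob is at (250,173), wheel hub at about (276,190), proud peg at (222,255) and the clamp post at (295,130). Averaging both cameras gives knob ≈ (0.4665, 0.2475) and axis ≈ (0.511, 0.2255). Now I'll descend, pinch the knob and turn a little, checking forces.

```bash
python3 - <<'E'
from h import *
o=down(24);k=np.array([.4665,.2475]);c=np.array([.511,.2255])
S=lambda:monitor.state()
def pr(tag):
    s=S();print(tag,round(s['time'],2),s['ee_pos'].round(4),s['contact_force'].round(1),s['ft_torque'].round(2),round(s['gripper_width'],4),round(s['finger_force'],1))
pr('0')
manip.line_to([*k,.19],o);manip.line_to([*k,.138],max_speed=.08);pr('down')
manip.grip(.005,30);pr('grip')
a0=np.arctan2(*(k-c)[::-1]);r=np.linalg.norm(k-c);print(a0,r)
for i in range(1,7):
    a=a0-.12*i;p=c+.05*np.array([np.cos(a),np.sin(a)])
    manip.line_to([*p,.138],max_speed=.1);s=S();F=s['contact_force'];e=np.array([np.cos(a),np.sin(a)]);t=np.array([np.sin(a),-np.cos(a)])
    print(round(s['time'],2),'Fr',(F[:2]@e).round(1),'Ft',(F[:2]@t).round(1),F.round(1),(s['ee_pos'][:2]-p).round(4),round(s['gripper_width'],4))
E
```

```text
0 3.38 [0.468 0.245 0.3  ] [ 0.  -0.4  1.2] [-0.01 -0.02 -0.01] 0.05 0.0
down 5.06 [0.4667 0.2476 0.1385] [ 0.5  1.  -0.5] [ 0.    0.01 -0.01] 0.0501 0.0
grip 5.44 [0.4667 0.2476 0.1384] [-1.8 -0.1  6.4] [-0.1   0.3   0.04] 0.0171 29.3
2.682449518627555 0.04964121271685451
5.69 Fr -2.0 Ft 2.3 [2.9 0.8 4.1] [0.0007 0.0003] 0.0176
5.94 Fr -3.0 Ft 2.5 [ 3.9 -0.1  5.8] [0.0007 0.0003] 0.0172
6.19 Fr -2.6 Ft 1.5 [ 2.9 -0.9  5.2] [0.0008 0.0003] 0.0169
6.44 Fr -3.3 Ft 1.7 [ 3.3 -1.7  6.7] [0.0008 0.0002] 0.0168
6.69 Fr -3.5 Ft 3.0 [ 4.3 -1.6  6.3] [0.0008 0.0001] 0.0171
6.94 Fr -3.0 Ft 1.5 [ 2.6 -2.2  7. ] [0.0008 0.0001] 0.0169
```

```bash
python3 - <<'E'
from h import *
c=np.array([.511,.2255]);a0=2.6824;S=monitor.state
for i in range(1,13):
    a=a0-.72-.2*i;p=c+.05*np.array([np.cos(a),np.sin(a)])
    manip.line_to([*p,.138],max_speed=.1);s=S();F=s['contact_force'];e=np.array([np.cos(a),np.sin(a)]);t=np.array([np.sin(a),-np.cos(a)])
    print(round(s['time'],2),'Fr',(F[:2]@e).round(1),'Ft',(F[:2]@t).round(1),F.round(1),(s['ee_pos'][:2]-p).round(4),round(s['gripper_width'],4))
f=grab('wrist');save('w2',f['frame'])
E
```

```text
7.19 Fr -2.2 Ft 1.9 [ 2.2 -1.8  8.1] [0.0009 0.    ] 0.017
7.44 Fr -2.9 Ft 1.0 [ 1.  -2.9  6.7] [ 0.0008 -0.0001] 0.0169
7.69 Fr -2.0 Ft 1.7 [ 1.3 -2.3  6.9] [ 0.0008 -0.0002] 0.0167
7.94 Fr -1.8 Ft 1.7 [ 0.8 -2.3  8. ] [ 0.0007 -0.0002] 0.0166
8.19 Fr -2.7 Ft 1.2 [-0.5 -2.9  7.2] [ 0.0007 -0.0003] 0.0171
8.44 Fr -0.5 Ft 2.2 [ 1.1 -1.9  6.7] [ 0.0006 -0.0003] 0.0167
8.69 Fr -1.0 Ft 1.5 [-0.1 -1.9  8.3] [ 0.0006 -0.0003] 0.017
8.94 Fr -0.5 Ft 2.6 [ 0.5 -2.6  6.8] [ 0.0005 -0.0003] 0.0166
9.19 Fr 0.4 Ft 2.3 [ 0.8 -2.2  5.8] [ 0.0004 -0.0004] 0.017
9.44 Fr 0.7 Ft 2.2 [ 0.6 -2.2  7. ] [ 0.0004 -0.0004] 0.0172
9.69 Fr 2.0 Ft 2.3 [ 1.4 -2.7  6.9] [ 0.0003 -0.0004] 0.0171
9.94 Fr 1.4 Ft 2.1 [ 0.4 -2.5  7. ] [ 0.0002 -0.0005] 0.0171
```

View pics/w2.png

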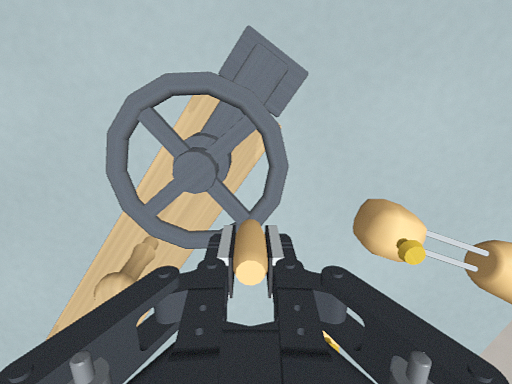

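The knob is held between the pads at (250,250) and the wheel follows: friction is steady at about 2 N tangential. I'll continue in 0.2 rad steps, then small ones until the stop.

```bash
python3 - <<'E'
from h import *
c=np.array([.511,.2255]);a0=2.6824;S=monitor.state;d=3.12;i=0
while d<8:
    d+= .2 if d<6.25 else .04
    a=a0-d;p=c+.05*np.array([np.cos(a),np.sin(a)])
    manip.line_to([*p,.138],max_speed=.1);s=S();F=s['contact_force'];e=np.array([np.cos(a),np.sin(a)]);t=np.array([np.sin(a),-np.cos(a)])
    i+=1;Ft=F[:2]@t
    if i%3==0 or Ft>5: print(round(s['time'],2),'d',round(d,2),'Fr',(F[:2]@e).round(1),'Ft',Ft.round(1),(s['ee_pos'][:2]-p).round(4),round(s['gripper_width'],4),round(s['finger_force'],1))
    if abs(Ft)>13 or np.linalg.norm(F)>35: break
E
```

```text
10.74 d 3.72 Fr 2.3 Ft 1.7 [-0.0001 -0.0004] 0.017 30.1
11.49 d 4.32 Fr 0.9 Ft 2.5 [-0.0003 -0.0001] 0.0172 30.3
12.24 d 4.92 Fr 1.8 Ft 2.6 [-0.0002  0.0004] 0.0167 30.3
12.99 d 5.52 Fr -0.9 Ft 1.4 [0.0001 0.0007] 0.0173 30.1
13.74 d 6.12 Fr -2.9 Ft 1.3 [0.0006 0.0007] 0.0168 30.1
14.49 d 6.4 Fr -2.5 Ft 0.3 [0.0005 0.0001] 0.0171 30.1
15.24 d 6.52 Fr -2.0 Ft -0.0 [0.0005 0.    ] 0.017 30.2
15.99 d 6.64 Fr -2.4 Ft -0.9 [ 0.0005 -0.    ] 0.0172 30.2
16.74 d 6.76 Fr -2.3 Ft -0.1 [ 0.0004 -0.0001] 0.0168 30.2
17.49 d 6.88 Fr -3.1 Ft -0.6 [ 0.0004 -0.0001] 0.0172 30.2
18.24 d 7.0 Fr -2.3 Ft -0.2 [ 0.0004 -0.0001] 0.0169 30.3
18.99 d 7.12 Fr -2.4 Ft -0.3 [ 0.0003 -0.0001] 0.0171 30.3
19.74 d 7.24 Fr -2.0 Ft 0.2 [ 0.0003 -0.0001] 0.0167 30.3
20.49 d 7.36 Fr -2.1 Ft -7.8 [-0.0007 -0.0002] 0.0165 31.0
```

The stop was reached at d ≈ 7.4 rad with a sharp opposing force, so the start angle was about 0.2. Releasing, then going above the mallet for a close look.

```bash
python3 - <<'E'
from h import *
from scipy import ndimage
S=monitor.state
s=S();print(s['time'],s['ee_pos'],s['contact_force'])
manip.grip(.045);p=S()['ee_pos']
manip.line_to([p[0],p[1],.25],max_speed=.2)
s=S();print(s['time'],s['contact_force'])
sd=grab('side');save('s1',cv2.resize(sd['frame'][225:310,150:300],(750,425),interpolation=2))
manip.goto([.4552,-.3449,.28],down(99));manip.grip(.085)
f=grab('wrist');P=cloud(f);Z=P[...,2]
m=(Z>.084)&(Z<.1)&(np.hypot(P[...,0]-.47,P[...,1]+.343)<.07);L,k=ndimage.label(m);i=np.argmax(np.bincount(L[L>0]));m=L==i
print('head',m.sum(),cv2.minAreaRect((P[m][:,:2]*1000).astype(np.float32)),np.median(P[m],0))
m=(Z>.045)&(Z<.07)&(np.abs(P[...,0]-.37)<.05)&(np.abs(P[...,1]+.36)<.04);print('handle',m.sum(),cv2.minAreaRect((P[m][:,:2]*1000).astype(np.float32)) if m.sum()>5 else '')
print(S()['time'],S()['joint_pos'].round(3))
save('w3',f['frame'])
E
```

```text
20.7417 [0.50886249 0.27529742 0.13825647] [-20.27574192  -3.53213771  20.11422045]
21.8333 [ 0.51135376  0.50465532 -0.13904803]
head 2065 ((469.98248291015625, -345.1434326171875), (64.78935241699219, 53.9624137878418), 8.617154121398926) [ 0.46819635 -0.3454966   0.09072942]
handle 1646 ((369.57879638671875, -360.0210266113281), (103.97248077392578, 25.436616897583008), 9.100775718688965)
24.6333 [-0.648  0.367  0.296  1.5   -0.    -0.805]
```

View pics/s1.png

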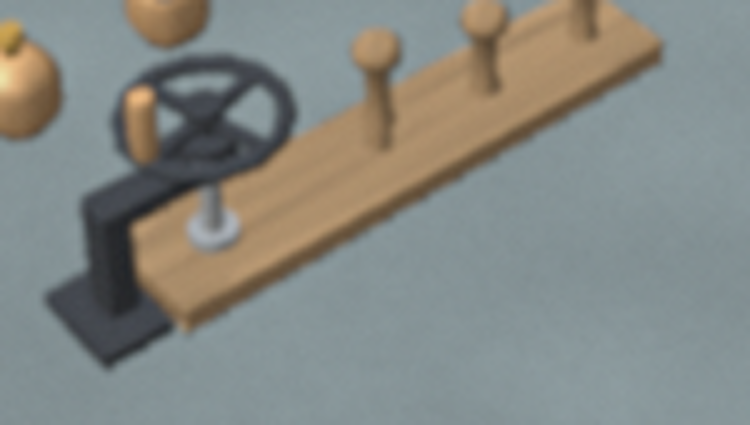

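View pics/w3.png

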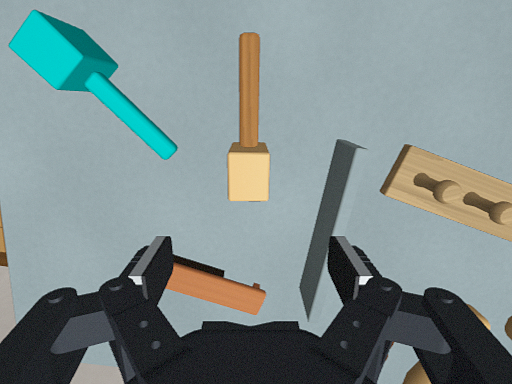

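The side crop shows the bright pad (213,230) seated on the rail. In the wrist view the beech head is at (249,172) with its handle going up to (249,40), the divider is at (335,230) and the turquoise mallet stays clear at (70,55). I'll grasp the head 15 mm towards the handle, lift, then cross the divider high.

```bash
python3 - <<'E'
from h import *
S=monitor.state
def pr(t):
    s=S();print(t,round(s['time'],2),s['ee_pos'].round(4),s['contact_force'].round(1),s['ft_torque'].round(2),round(s['gripper_width'],4),round(s['finger_force'],1))
u=np.array([np.cos(np.radians(9)),np.sin(np.radians(9))])
g=np.array([.470,-.344])-.015*u
manip.line_to([*g,.13],down(99),max_speed=.2);manip.line_to([*g,.042],max_speed=.08);pr('down')
manip.grip(.03,90);pr('grip')
manip.line_to([*g,.07],max_speed=.05);pr('lift')
manip.line_to([*g,.225],max_speed=.15);pr('up')
f=grab('side');save('s2',f['frame'])
E
```

```text
down 26.78 [ 0.4555 -0.3466  0.0425] [-0.4 -0.1 -0. ] [ 0.05 -0.01 -0.  ] 0.0848 0.0
grip 27.18 [ 0.4555 -0.3466  0.0426] [-1.   0.3  6.7] [ 0.28  0.31 -0.  ] 0.0537 95.1
lift 27.89 [ 0.4551 -0.3463  0.0699] [-1.3  0.5 -4.2] [ 0.04 -0.01  0.02] 0.0533 94.7
up 29.07 [ 0.4548 -0.3461  0.2241] [ 0.5 -0.7 -4. ] [0.   0.02 0.07] 0.0532 94.8
```

View pics/s2.png

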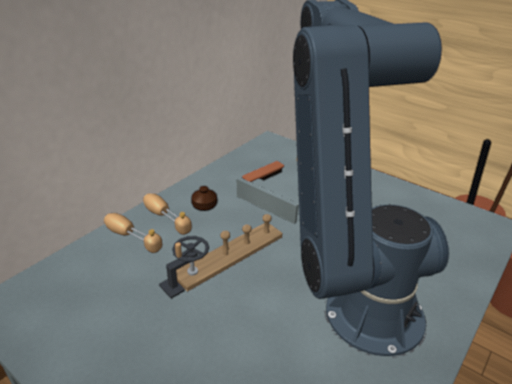

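The wrist moment is near zero and the mallet is held (about 0.42 kg). The side view shows the bench undisturbed, with the mallet hidden behind the arm; pegs at (226,242), (247,234), (267,222). Carrying it across now.

```bash
python3 - <<'E'
from h import *
S=monitor.state
def pr(t):
    s=S();print(t,round(s['time'],2),s['ee_pos'].round(4),s['contact_force'].round(1),s['ft_torque'].round(2),round(s['gripper_width'],4))
u=np.array([np.cos(np.radians(11.2)),-np.sin(np.radians(11.2))])
t=np.array([.486,.098])-.015*u
manip.line_to([*t,.225],down(78.8),max_speed=.12);pr('over')
manip.line_to([*t,.18],max_speed=.05);manip.wait(.3);pr('hover')
sd=grab('side');tp=grab('top')
c=np.zeros((600,800,3),np.uint8)
c[:300,:400]=cv2.resize(sd['frame'][170:290,160:320],(400,300),interpolation=2)
c[:300,400:]=cv2.resize(tp['frame'][150:270,130:290],(400,300),interpolation=2)
w=grab('wrist');c[300:,:400]=cv2.resize(w['frame'],(400,300));save('c3',c)
P=cloud(tp);Z=P[...,2]
m=(Z>.045)&(np.hypot(P[...,0]-.37,P[...,1]-.12)<.06)&(Z<.3);print('top handle',m.sum(),cv2.minAreaRect((P[m][:,:2]*1000).astype(np.float32)) if m.sum()>5 else '',np.median(Z[m]))
P=cloud(sd);Z=P[...,2];m=(np.hypot(P[...,0]-.486,P[...,1]-.098)<.03)&(Z>.08)&(Z<.13);print('side peg',m.sum(),np.percentile(Z[m],[50,90,99]).round(4) if m.sum() else '')
E
```

```text
over 33.01 [0.4713 0.1008 0.225 ] [-0.1  0.7 -4.4] [-0.01 -0.06 -0.08] 0.0533
hover 34.36 [0.4714 0.1009 0.1801] [ 0.3 -0.  -3.5] [0.   0.01 0.04] 0.0531
top handle 0  nan
side peg 73 [0.1083 0.1125 0.1143]
  return _methods._mean(a, axis=axis, dtype=dtype,
  ret = ret.dtype.type(ret / rcount)
```

View pics/c3.png

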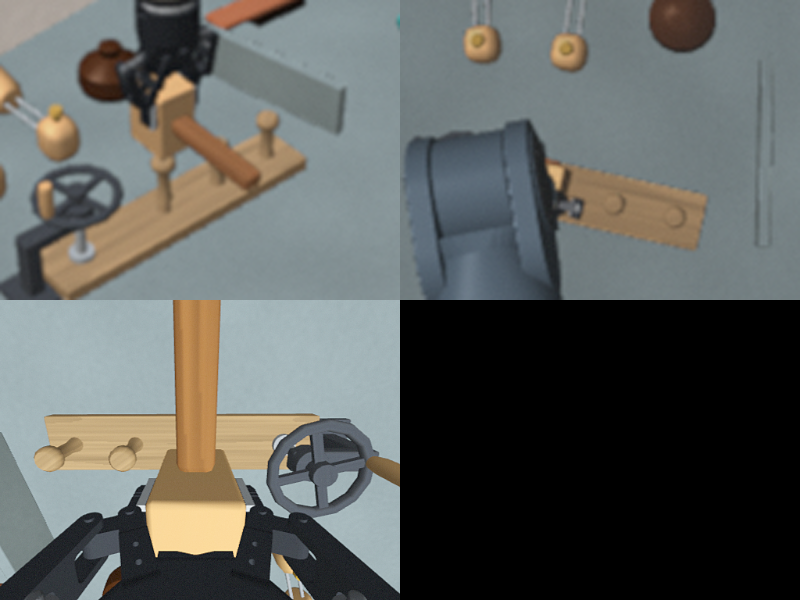

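Side crop: the mallet head (165,115) sits over the proud peg (162,165). Wrist crop: the handle is square across the rail, with seated pegs at (48,458) and (122,458). I'll check the offsets in the wrist cloud, where mallet and pegs share one calibration.

```bash
python3 - <<'E'
from h import *
from scipy import ndimage
f=load('wrist');P=cloud(f);Z=P[...,2]
th=np.radians(-11.2);X=np.array([np.cos(th),np.sin(th)]);Y=np.array([-X[1],X[0]])
Q=(P[...,:2]-[.486,.098])@np.stack([X,Y],1)   # rail-aligned coords about assumed peg
rr=lambda m:(Q[m].min(0).round(4),Q[m].max(0).round(4),np.median(Z[m]).round(4))
m=(Z>.084)&(Z<.1)&(Q[...,1]<-.05)&(np.abs(Q[...,0])<.05);L,k=ndimage.label(m)
for i in range(1,k+1):
    if (L==i).sum()>30: 
        s=L==i; print('peg',s.sum(),*rr(s))
m=(Z>.175)&(Z<.21)&(np.abs(Q[...,1])<.04)&(Q[...,0]<-.05);print('handle top',m.sum(),*rr(m))
for x in(-.06,-.09,-.12,-.15):
    s=m&(np.abs(Q[...,0]-x)<.004)
    if s.sum():print(x,Q[s][:,1].min().round(4),Q[s][:,1].max().round(4),np.percentile(Z[s],95).round(4))
m=(Z>.222)&(Z<.245)&(np.abs(Q[...,1])<.04)&(np.abs(Q[...,0])<.05);print('head top',m.sum(),*rr(m))
m=(Z>.015)&(Z<.03)&(Q[...,1]<-.03)&(np.abs(Q[...,0])<.07);print('rail',*rr(m),cv2.minAreaRect((Q[m]*1000).astype(np.float32)))
# side camera: expected pixel of peg top, face centre vs silhouettes
s=load('side');P=cloud(s);Z=P[...,2];Q=(P[...,:2]-[.486,.098])@np.stack([X,Y],1)
m=(np.abs(Q[...,0])<.06)&(np.abs(Q[...,1])<.05)
hsv=cv2.cvtColor(s['frame'],cv2.COLOR_RGB2HSV)
for lo,hi in((.095,.108),(.145,.16),(.175,.185)):
    k=m&(Z>lo)&(Z<hi); print(lo,k.sum(),*rr(k))
c=P[m&(Z>.06)&(Z<.2)];print('colourless z hist',np.histogram(c[:,2],bins=np.arange(.08,.2,.005)))
E
```

```text
peg 791 [-0.0162 -0.1051] [ 0.0155 -0.0738] 0.0886
peg 807 [-0.0153 -0.1929] [ 0.0154 -0.1633] 0.0886
handle top 10713 [-0.1334 -0.0123] [-0.05    0.0142] 0.1951
-0.06 -0.0119 0.0135 0.1963
-0.09 -0.012 0.014 0.1964
-0.12 -0.0119 0.0142 0.1965
head top 10565 [-0.0337 -0.04  ] [0.0027 0.04  ] 0.2284
rail [-0.0428 -0.3006] [ 0.07 -0.03] 0.021 ((2.7468719482421875, -163.64413452148438), (102.0979995727539, 274.5482482910156), 7.189398765563965)
0.095 22 [-0.0174 -0.0126] [0.0026 0.0151] 0.1026
0.145 75 [-0.0364 -0.0111] [0.0273 0.0282] 0.1515
0.175 40 [-0.06    0.0074] [0.0337 0.0276] 0.1801
colourless z hist (array([ 7,  5,  2,  5, 12, 16, 26,  0,  0,  0,  0,  1, 18, 28, 24, 23, 28,
       25, 20, 18, 22, 23, 30]), array([0.08 , 0.085, 0.09 , 0.095, 0.1  , 0.105, 0.11 , 0.115, 0.12 ,
       0.125, 0.13 , 0.135, 0.14 , 0.145, 0.15 , 0.155, 0.16 , 0.165,
       0.17 , 0.175, 0.18 , 0.185, 0.19 , 0.195]))
```

All centred within about 1 mm, level and square. From the depth difference to the seated pegs, the proud top is at about 0.1095. Cross-checking with the side view, then lowering to a 10 mm gap.

```bash
python3 - <<'E'
from h import *
S=monitor.state
sd=load('side');P=cloud(sd);Z=P[...,2]
for c in((.486,.098),(.4685,.0125),(.4505,-.077)):
    m=(np.hypot(P[...,0]-c[0],P[...,1]-c[1])<.022)&(Z>.07)&(Z<.13);print(m.sum(),np.percentile(Z[m],[80,90,97]).round(4),Z[m].max())
s=S();p=s['ee_pos']
manip.line_to([.4713,.1009,.1622],max_speed=.03);manip.wait(.5)
s=S();print(s['time'],s['ee_pos'].round(4),s['contact_force'].round(1),s['ft_torque'].round(2),s['gripper_width'],abs(s['qvel']).max())
f=grab('side');save('fin',cv2.resize(f['frame'][200:270,180:270],(720,560),interpolation=2))
E
```

```text
88 [0.111  0.1121 0.1134] 0.11443819014737348
9 [0.095  0.0953 0.0959] 0.09618970163085576
61 [0.0914 0.0925 0.0945] 0.0952211047512727
35.75 [0.4713 0.1009 0.1622] [ 0.4  0.5 -3.5] [ 0.04  0.05 -0.  ] 0.053242722910515634 0.0037895202975677866
```

View pics/fin.png

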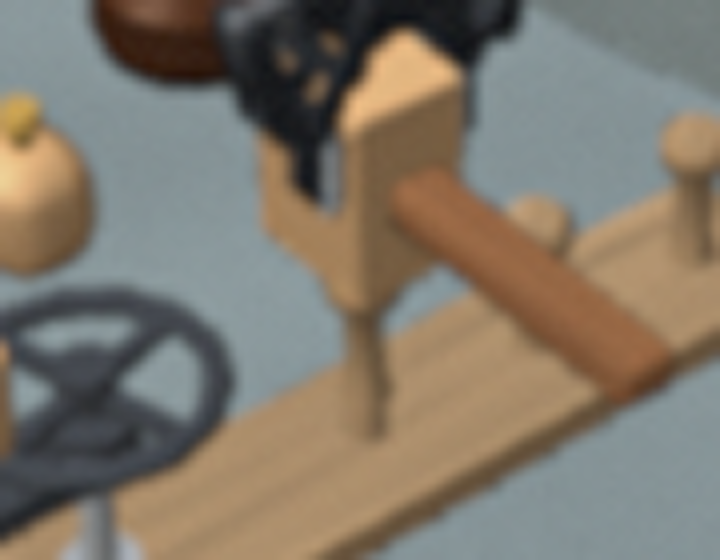

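Final view: the head is at (365,200), directly over the proud peg's stem (365,390), and the handle crosses the rail. The force shows only the mallet's weight, so it isn't touching, and the gap is about 10 mm. Handing in.

```bash
python3 -c "
from h import *
print(order.close_job(), monitor.state()['time'])"
```

```text
the job is handed in; nothing more can be done
the job is handed in; nothing more can be done
```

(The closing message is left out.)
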